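Push a label plate out over the end of its feed ledge

ROBOT

A 6-joint arm with a two-finger parallel gripper is mounted at the origin on the work surface; the furniture and walls round the work are solid. World frame = base frame: x ahead of the robot, y to its left, z up, the work surface at z = 0. Lengths are in m, angles in degrees, forces in N, time in s.
With the tool pointing down it reaches from about 0.4 to 0.825 m from the base axis. Payload 7 kg.
Tool frame: the origin (TCP) lies at the very end of the fingers, on their centre line; the grasp point (between the pads) lies 19 mm behind it (r.hold_point_z is the distance from the TCP to the grasp point, in m); x points along the fingers, y is the direction in which the jaws open and shut, and the axes are right-handed (so a half turn about x gives the same grasp; the last joint's range is limited). The gripper opens to 88 mm and grips with 3 to 60 N. Pads are 19 mm wide; open, the fingers measure 130 mm over their backs; the gripper's body (78 mm by 193 mm) begins 47 mm behind the grasp point.
Start: joints at [91.564, 20.546, 0.682, 0, -70.136, -16.507], TCP at [0.174, 0.652, 0.227] pointing down, gripper open.
Joint ranges: [-176.03, 176.03], [-82.01, 121.73], [-58.28, 71.71], [-173.87, 95.51], [-174.79, -0.11], [-173.66, 173.66]. Speed limits (degrees/s): [136.94, 136.94, 172.46, 180, 180, 180].

INTERFACE

Orientations are given as [roll, pitch, yaw] about the fixed x, y, z axes, in that order (R = Rz(yaw) Ry(pitch) Rx(roll)).
In Python, from plant import r gives the robot as it stands. The module is installed in compiled form; this text tells all that it offers.
- The arm moves only by the shell command python3 -m creep 'ROWS' [FORCE]. ROWS is JSON, a list of rows, each a list of 7 numbers: the turn, a rotation vector about the tool's x, y, z in rad, then the shift along the tool's x, y, z in cm, then the opening in per cent of the stroke, from 0 (shut) to 100 (fully open). In form: [[rx, ry, rz, x, y, z, fingers], ...]. A call has 1 to 8 rows; each row shifts and turns the commanded pose from where the row before left it, along the tool's axes as they then stand; what a row does not reach is not made up. A row lasts 1/10 s, in which the tool goes at most 50 mm and 8.59 degrees, less where a joint would pass 70% of its speed; a pose out of reach is approached as far as the arm can. A call is refused whole if a number of a shift passes 5 or a number of a turn 0.15, either way. A call with a gripper value outside its range is refused whole. The fingers move at their own pace and stop on an object; FORCE is the grip in N (left out, the last holds). Time passes only in rows, so rows that do not move let the fingers close. It gives the time, the measured TCP pose, the force and the opening at its end, in the units of the state.
- r.get_state(): the state, without advancing time (a new reading comes with each control period).
- r.capture(name): name is "side" or "top" or "wrist"; returns (picture, depth): 420x560x3 uint8, blue, green, red; 420x560 float32, m along the optical axis (not along the pixel's ray), 0 where there is no reading.
- r.camera_info(name): a dict with "fovy" (degrees; the focal length in pixels is half the picture's height over the tangent of half this angle, whatever the lens; pixels are square), "cx", "cy" (the principal point, pixels), "camera_from_world" (4x4, takes a point from world to camera coordinates). Camera axes: x right, y down, z forward; pixel columns grow to the right and rows downward; lengths in m; the calibration is good to about 2 mm. A picture is of the moment at which its call begins: read the wrist's pose just before it. camera_info takes no time and is no camera call; for the wrist camera it gives the pose at the moment of the call.
- r.close_job(): hands the job in, once; it reports no verdict.
Trained networks look in the newest picture that a camera, given by its name, has taken for a name from the list of things; names that differ only in an ending like _2 or _b are one class to them, and where a whole thing is asked for, a point or a joint stands for the part that bears it (a point fixed in the world has none). Each returns a list of dicts, best first, with "score" (0 to 1); they miss things now and then, are a little off and sometimes report something else, mostly with a low value. They report only what shows in the picture. A call takes as long as a camera call. They do not tell look-alikes from the thing itself.
- r.look_for(query, camera): "rect" ([left, top, right, bottom] in pixels, round what is visible of it).
- r.masks_of(query, camera): "pixels" (420x560 bool, what is visible of it) and "rect" ([left, top, right, bottom] in pixels, round what is visible of it).
The state is a dict: "time_s": time; "joints": joint angles; "qd": joint speeds; "joint_torque": joint torques, N m; "tcp_pos": TCP position; "eef_rot": TCP orientation; "contact_force": force on the tool from outside, world axes, zero at the start; "moment": the same for the moment, N m; "gripper_width": finger opening in m.
Only numpy, scipy, OpenCV 4.12 (cv2) and the standard library are available. Lean on these libraries where they do the work, as an engineer would, in place of code of your own. Each camera call takes 0.05 s, during which the arm holds its last target. There are 200 camera calls.

TASK

With the fingertips, push the red knob of the stop bolt towards the robot's side until the bolt is fully open, and only then push the blue label plate along the ledge, lying straight along the rear fence, until its yellow line is over the ledge's open end and the front part of the plate overhangs. Do not grip, lift or press hard on the plate, keep it flat on the ledge, and leave the beaker, tape roll, cutters and syringe filter where they are.

Things in the scene. Friction and masses are not known exactly. Their poses are not given: they have to be found in the camera images.
- feed_ledge: Fixed aluminium ledge, 110 (x) x 300 (y) mm, flat top 60 mm above the work surface. Origin: centre of its underside, on the work surface. +y runs along it to the open end (y = +150 mm); +x points away from the robot to the grey rear fence (inner face at x = 43 mm, 14 mm high, y = -150 to 112 mm). No fence on the near side. Turned by up to 0.3 rad.
- ledge_end (a point): Point on the upper edge of the ledge's open end, at ledge (5, 150, 60) mm, in the middle of the strip on which the plate runs; axes as the ledge's: +y out past the end.
- stop_bolt (a joint): Stop bolt: dark bar 120 x 16 mm across the ledge near its open end (ledge y = 132.5 mm, 1 to 11 mm above the top), blocking the plate. Slides along ledge -x, to the robot's side, in a low grey guide; m, 0 closed (tip at ledge x = 20 mm), 0.080 fully open at its end stop (tip at x = -60 mm, clear of the plate). Starts at 0 to 0.015. Friction 2 N; stays where left.
- stop_knob (a point): Centre of the top of the bolt's upright red round knob, 16 mm in diameter and 38 mm tall, its top 49 mm above the ledge top; moves with the bolt (ledge x = -5 mm when closed, -85 mm when fully open).
- label_plate: Loose blue metal label plate, 70 (x) x 110 (y) x 6 (z) mm, about 0.12 kg, lying flat on the ledge with its +y end towards the open end and its +x side 4 to 10 mm from the rear fence. Origin: centre of its underside; axes nearly parallel to the ledge's.
- plate_line (a point): Middle of the yellow line, 3 mm wide, painted across the plate's top 35 mm behind its leading (+y) end.
- plate_tail (a point): Middle of the plate's trailing (-y) edge, at half its thickness (3 mm above the ledge top): 55 mm behind the plate's centre.
- beaker: Clear beaker, 56 mm wide, 70 mm tall, standing on the work surface in front of the ledge; origin under its centre. Leave alone.
- tape_roll: Green tape roll, 68 mm wide, 19 mm high, lying on the work surface past the open end, towards the robot; origin under its centre. Leave alone.
- cutters: Yellow-handled cutters, 50 x 129 x 15 mm, lying past the ledge's closed end; origin under the centre. Leave alone.
- syringe_filter: Blue syringe filter disc, 27 mm wide, 16 mm high, on the work surface past the ledge's open end; origin under its centre. Leave alone.
There are look-alikes about, which are no part of the job. Of the things like the label_plate, leave any that is black; of the rest the larger one is meant.

How it is judged:
By the outcome, as a careful person would: the job done as asked, in the order asked, and still so for the second after the job is handed in, with the robot touching nothing.
It also fails if it takes over 51 s, if anything falls off the work surface, if the arm or the gripper's body presses on something with over 40 N, if the wrist force passes 120 N, or if a joint passes its speed limit or range.

## Working session

There is one attempt and no reset: what is moved stays moved. The work goes in short steps, Python scripts to look and compute and a shell command to move; the robot and the scene stay as the last step left them, time stands still between calls to the robot, and variables do not carry over. Pictures are saved under pics/ and viewed, about 8 in all and at most 12, crops included, and the job is handed in when it is done.

```bash
mkdir -p pics
cat > h.py <<'E'
import numpy as np, cv2
from plant import r
from scipy.spatial.transform import Rotation as R
def cam(n):
    i=r.camera_info(n); f=210/np.tan(np.radians(i["fovy"])/2); return i,f,np.array(i["camera_from_world"])
def pts(n,d):
    i,f,T=cam(n); v,u=np.mgrid[:420,:560]
    c=np.stack([(u-i["cx"])*d/f,(v-i["cy"])*d/f,d,np.ones_like(d)],-1)
    return (c@np.linalg.inv(T).T)[...,:3]
def proj(n,p):
    i,f,T=cam(n); p=np.atleast_2d(p); c=p@T[:3,:3].T+T[:3,3]
    return np.c_[c[:,0]/c[:,2]*f+i["cx"],c[:,1]/c[:,2]*f+i["cy"]]
E
python3 - <<'E'
from h import *
s=r.get_state(); print(s)
for n in("top","side"):
    p,d=r.capture(n); cv2.imwrite(f"pics/{n}0.png",p); P=pts(n,d); np.save(n+"0.npy",P)
    for q in("feed_ledge","label_plate","stop_knob","stop_bolt"):
        for m in r.masks_of(q,n)[:4]:
            k=m["pixels"]&(d>0); print(n,q,round(m["score"],2),np.round(m["rect"]),np.round(np.median(P[k],0),3) if k.any() else None)
p=cv2.imread("pics/top0.png");q=cv2.imread("pics/side0.png")
cv2.imwrite("pics/both.png",cv2.resize(np.vstack([p,q]),(800,1200))[:600]); cv2.imwrite("pics/side_b.png",cv2.resize(q,(800,600)))
E
```

```text
{'time_s': 0.0, 'joints': array([ 9.15644468e+01,  2.05918657e+01,  6.32217396e-01, -2.22431530e-02,
       -7.01356519e+01, -1.65060386e+01]), 'qd': array([ 0.11371087,  0.1105796 ,  0.03783998, -0.03273024,  0.05618592,
        0.13336264]), 'joint_torque': array([-1.19388413e-03, -5.82722390e+01,  2.93061054e+01,  6.99684530e+00,
        7.01167941e-03, -1.68958773e-04]), 'tcp_pos': array([0.17393509, 0.65167842, 0.22559933]), 'eef_rot': array([  94.13260913,   89.90243207, -100.81655818]), 'contact_force': array([ 0.31074444,  0.23747435, -0.07959248]), 'moment': array([-0.05608065,  0.0100667 ,  0.02191628]), 'gripper_width': 0.0876082422688272}
top feed_ledge 0.78 [230. 159. 358. 248.] [ 0.534 -0.021  0.061]
top label_plate 0.67 [265. 245. 304. 282.] [ 0.359 -0.034  0.005]
top label_plate 0.63 [402. 155. 438. 179.] [ 0.616 -0.374  0.004]
top label_plate 0.6 [274. 173. 323. 204.] [ 0.541 -0.057  0.066]
top label_plate 0.57 [238. 195. 251. 244.] [0.47  0.07  0.071]
top stop_knob 0.75 [237. 197. 253. 246.] [0.465 0.07  0.071]
top stop_bolt 0.71 [237. 194. 251. 244.] [0.47  0.07  0.071]
side feed_ledge 0.82 [226. 198. 346. 306.] [ 0.531 -0.116  0.061]
side label_plate 0.92 [274. 227. 321. 261.] [ 0.54  -0.063  0.067]
side label_plate 0.87 [200. 257. 239. 278.] [ 0.356 -0.036  0.006]
side label_plate 0.61 [356. 342. 396. 381.] [ 0.615 -0.377  0.005]
side stop_bolt 0.54 [234. 197. 275. 222.] [0.483 0.069 0.073]
```

View pics/both.png

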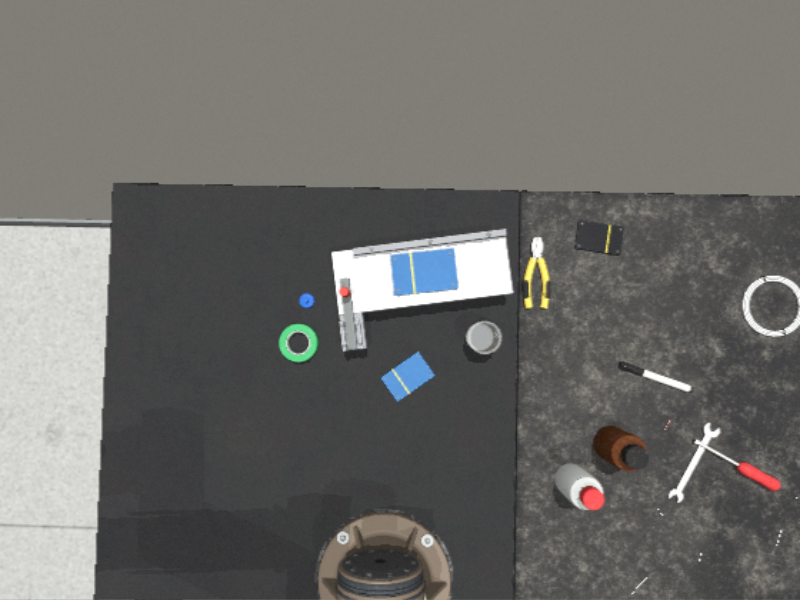

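View pics/side_b.png

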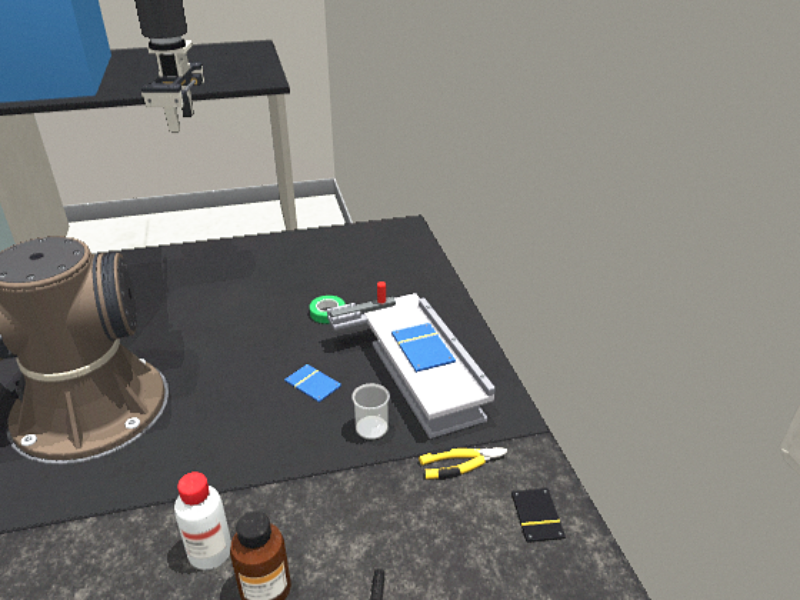

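The top view (800 px scale) shows three look-alikes. One is blue on the ledge at (424,272), one is a smaller blue plate on the table at (408,376), and one is black at (600,238). The ledge plate fits, being blue and the larger of the two blue ones. The red knob is at (345,291) and the open end is on the left. Next I'll measure, with one confirming crop.

```bash
cat > m.py <<'E'
from h import *
P=np.load("top0.npy"); p=cv2.imread("pics/top0.png"); hsv=cv2.cvtColor(p,cv2.COLOR_BGR2HSV)
S=np.load("side0.npy"); ps=cv2.imread("pics/side0.png"); hs=cv2.cvtColor(ps,cv2.COLOR_BGR2HSV)
def blue(h): return (h[...,0]>95)&(h[...,0]<125)&(h[...,1]>120)
def red(h): return ((h[...,0]<8)|(h[...,0]>172))&(h[...,1]>150)
def rect(X):
    c,s,a=cv2.minAreaRect((X[:,:2]*1000).astype(np.float32)); return np.round(c,1),np.round(s,1),round(a,2)
for n,Q,h in(("top",P,hsv),("side",S,hs)):
    box=(Q[...,0]>.38)&(Q[...,0]<.68)&(Q[...,1]>-.25)&(Q[...,1]<.2)
    k=box&(Q[...,2]>.054)&(Q[...,2]<.070)&(Q[...,0]>.46)
    k=cv2.morphologyEx(k.astype(np.uint8),cv2.MORPH_OPEN,np.ones((3,3)))>0
    print(n,"ledge",rect(Q[k]),np.median(Q[k][:,2]))
    f=box&(Q[...,2]>.0715)&(Q[...,2]<.078)&(Q[...,0]>.53)
    X=Q[f]; print(" fence",f.sum(), "angle fit",np.polyfit(X[:,1],X[:,0],1),X[:,1].min(),X[:,1].max())
    b=box&blue(h)&(Q[...,2]>.05); print(" plate",rect(Q[b]),b.sum(),np.median(Q[b][:,2]))
    k=box&red(h); X=Q[k]; X=X[X[:,2]>.1]; print(" knob",X.shape,X.mean(0) if len(X) else 0,(X.min(0),X.max(0)) if len(X) else 0)
    b=(Q[...,0]>.3)&(Q[...,0]<.42)&blue(h)&(abs(Q[...,1])<.12); print(" other",rect(Q[b]))
    g=box&(Q[...,2]<.069)&(Q[...,2]>.055)&(h[...,1]<40)&(h[...,2]>200); X=Q[g]; print(" white",rect(X),len(X))
c=np.hstack([cv2.resize(p[150:290,215:375],(480,420),interpolation=2),cv2.resize(ps[190:290,190:260+40],(320,420))]); cv2.imwrite("pics/crop.png",c)
E
python3 m.py
python3 - <<'E'
from h import *
print(r.get_state()["time_s"])
for n in("beaker","tape_roll","cutters","syringe_filter"):
    for m in r.masks_of(n,"top")[:1]:
        P=np.load("top0.npy")[m["pixels"]]; print(n,np.round(P.min(0),3),np.round(P.max(0),3),np.round(np.median(P,0),3))
E
```

```text
top ledge (array([532.7, -54. ]), array([118.5, 301.4]), 6.84) 0.060990536377927285
 fence 470 angle fit [-0.14789117  0.58228306] -0.19203119223349202 0.06348625636604988
 plate (array([513.1, -61.1]), array([125.3, 107.1]), 7.54) 1134 0.06633808222282811
 knob (33, 3) [0.49834303 0.0682974  0.16851007] (array([ 0.44424578, -0.01876049,  0.10312873]), array([0.50844173, 0.0802455 , 1.09979478]))
 other (array([358.1, -34.5]), array([53.5, 83.6]), 36.28)
 white (array([496.6, -57.8]), array([185.6, 302.5]), 5.85) 3324
side ledge (array([535.3, -53.9]), array([116.1, 302.8]), 8.54) 0.06214302995193188
 fence 399 angle fit [-0.15153664  0.57942432] -0.19418087371187887 0.06408661091605572
 plate (array([539.3, -57.6]), array([ 69.8, 111.8]), 7.33) 800 0.0674573957616183
 knob (37, 3) [0.49942939 0.07244689 0.10731368] (array([0.49340494, 0.06299734, 0.10024625]), array([0.50653077, 0.0830983 , 0.11306149]))
 other (array([357.7, -30.8]), array([59.4, 89.5]), 36.69)
 white (array([491.3, -59.1]), array([194.2, 304.6]), 6.39) 2390
0.5
beaker [ 0.405 -0.189 -0.005] [ 0.459 -0.019  1.1  ] [ 0.431 -0.166  0.006]
syringe_filter [0.477 0.141 0.003] [0.503 0.165 0.02 ] [0.49  0.152 0.008]
```

View pics/crop.png

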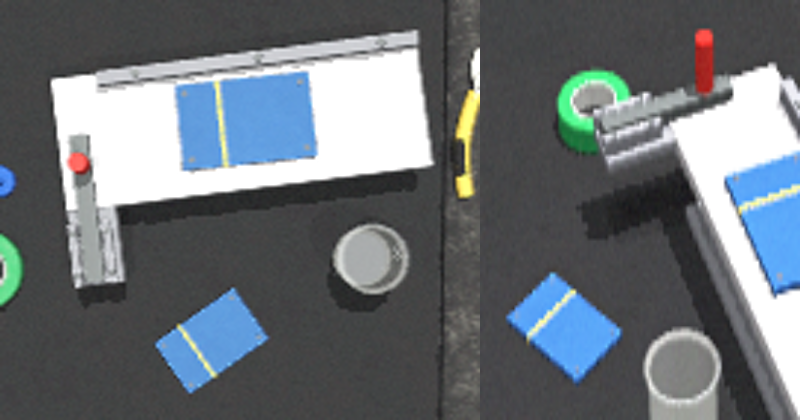

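The ledge plate is confirmed: it measures 110x70 against 85x55 for the table one. Now the tool axes and the first approach.

```bash
cat > go.py <<'E'
from h import *
import sys
# ledge frame: centre C, angle TH
C=np.array([.534,-.054]); TH=np.radians(8.0)
import os
if os.path.exists("ledge.txt"): a=np.loadtxt("ledge.txt"); C=a[:2]; TH=a[2]
vx=np.array([np.cos(TH),np.sin(TH)]); vy=np.array([-np.sin(TH),np.cos(TH)])
def W(x,y): return C+vx*x/1000+vy*y/1000
def L(p): d=np.asarray(p)[...,:2]-C; return np.stack([d@vx,d@vy],-1)*1000
def tool():
    s=r.get_state(); M=R.from_euler("xyz",s["eef_rot"],degrees=True).as_matrix(); return s,M
def rep(x=None,y=None,z=None):
    s,M=tool(); print("t",round(s["time_s"],2),"ledge",L(s["tcp_pos"]).round(1),"z",(s["tcp_pos"][2]*1e3).round(1),"F",s["contact_force"].round(2),"w",round(s["gripper_width"]*1e3,1),"j",s["joints"].round(0))
    ya=np.degrees(np.arctan2(M[1,1],M[0,1])-TH); print("tool y in ledge deg",ya.round(2),"tilt x",M[:,0].round(3))
    if x is not None: print("shift cm",(M.T@(np.r_[W(x,y),z/1e3]-s["tcp_pos"])*100).round(2))
if __name__=="__main__": rep(*map(float,sys.argv[1:]))
E
python3 go.py 30 132.5 130
```

```text
t 0.7 ledge [-258.1  749.4] z 226.6 F [ 0.98  0.57 -0.64] w 87.6 j [ 92.  21.   1.   0. -70. -17.]
tool y in ledge deg -112.94 tilt x [ 0.  0. -1.]
shift cm [  9.66  45.57 -50.58]
```

```bash
python3 -m creep '[[-0.13,0,0,0,0,0,0],[-0.13,0,0,0,0,0,0],[-0.14,0,0,0,0,0,0],[0,0,0,0,4.4,-2.06,0],[0,0,0,0,4.4,-2.06,0],[0,0,0,0,4.4,-2.06,0],[0,0,0,0,4.4,-2.06,0],[0,0,0,0,4.4,-2.06,0]]' 5
python3 -m creep '[[0,0,0,0,4.4,-2.06,0],[0,0,0,0,4.4,-2.06,0],[0,0,0,0,4.4,-2.06,0],[0,0,0,0,4.4,-2.06,0],[0,0,0,0,4.4,-2.06,0],[0,0,0,0,4.4,-2.06,0],[0,0,0,0,4.4,-2.06,0],[0,0,0,0,0,0,0]]'
python3 go.py 30 132.5 130
```

```text
time_s: 1.5
tcp_pos: [0.3073, 0.4469, 0.2268]
eef_rot: [-125.4, 90.0, 62.6]
contact_force: [1.0, -0.3, 1.1]
gripper_width: 0.0297
time_s: 2.3
tcp_pos: [0.4941, 0.1593, 0.2266]
eef_rot: [96.3, 90.0, -76.1]
contact_force: [-0.8, 0.1, 0.2]
gripper_width: 0.0007
t 2.3 ledge [ -9.9 216.8] z 226.6 F [-0.79  0.11  0.17] w 0.7 j [ 40.   6. -19.   0. -65.  58.]
tool y in ledge deg -90.33 tilt x [ 0.    -0.001 -1.   ]
shift cm [ 9.67  8.4  -4.03]
```

```bash
python3 -m creep '[[0,0,0,0,4,-2,0],[0,0,0,0,4.4,-2,0],[0,0,0,0,0,0,0],[0,0,0,0,0,0,0]]'
cat > wr.py <<'E'
from go import *
p,d=r.capture("wrist"); P=pts("wrist",d); cv2.imwrite("pics/w.png",p); h=cv2.cvtColor(p,cv2.COLOR_BGR2HSV)
q=L(P); q=np.dstack([q,P[...,2]*1e3]); np.save("w.npy",q)
b=(h[...,0]>95)&(h[...,0]<125)&(h[...,1]>120)&(q[...,2]>50)&(abs(q[...,0])<60)
rd=((h[...,0]<8)|(h[...,0]>172))&(h[...,1]>150)&(q[...,2]>65)
if b.any():
    print("plate n",b.sum(),cv2.minAreaRect(q[b][:,:2].astype(np.float32)),"z",np.median(q[b][:,2])); print(q[b].min(0).round(1),q[b].max(0).round(1))
y=(h[...,0]>20)&(h[...,0]<35)&(h[...,1]>100)&(abs(q[...,0])<50)&(q[...,2]>50)
if y.any(): print("line n",y.sum(),q[y].mean(0).round(1),"slope",np.polyfit(q[y][:,0],q[y][:,1],1))
if rd.any(): X=q[rd]; T=X[X[:,2]>X[:,2].max()-6]; print("knob",len(X),X.min(0).round(1),X.max(0).round(1),"top",T.mean(0).round(1),T.min(0).round(1),T.max(0).round(1))
w=(h[...,1]<60)&(h[...,2]>150)&(abs(q[...,2]-61)<4)
if w.any(): print("white",w.sum(),cv2.minAreaRect(q[w][:,:2].astype(np.float32)),"z",np.median(q[w][:,2]),q[w].min(0).round(1),q[w].max(0).round(1))
f=(q[...,2]>71.5)&(q[...,2]<77)&(q[...,0]>35)&(q[...,0]<60)&(q[...,1]<115)
if f.sum()>20: X=q[f]; print("fence",len(X),np.polyfit(X[:,1],X[:,0],1),X.min(0).round(1),X.max(0).round(1),np.median(X[:,2]))
E
python3 wr.py; python3 go.py 30 132.5 80
```

```text
time_s: 2.7
tcp_pos: [0.5436, 0.0851, 0.2263]
eef_rot: [1.9, 90.0, -170.3]
contact_force: [-0.3, 0.3, -0.9]
gripper_width: 0.0004
plate n 6401 ((6.912380218505859, -0.8678245544433594), (109.2044448852539, 68.21574401855469), 89.55554962158203) z 66.16931600559533
[-27.6 -55.2  63.6] [41.4 53.8 69.6]
line n 171 [ 9.2 22.6 73.8] slope [ 0.3686824  19.17207315]
knob 272 [-20.7 129.   75.7] [ 38.2 141.6 239.7] top [ 37.8 138.6 236.9] [ 37.5 137.6 234.4] [ 38.  139.6 239.7]
white 15675 ((3.2665252685546875, 2.79998779296875), (303.649658203125, 101.5017318725586), 87.51203918457031) z 60.18166477149428 [ -48.4 -147.8   57.3] [ 59.3 152.8  64.9]
fence 2864 [-4.98971978e-03  5.49552263e+01] [  48.1 -129.2   71.5] [ 60.  114.9  76.9] 74.10619134825755
t 2.75 ledge [ 28.6 137.3] z 226.4 F [-0.2  -0.07  0.06] w 0.3 j [ 29.   9. -15.  -0. -66.  69.]
tool y in ledge deg -90.08 tilt x [-0.  0. -1.]
shift cm [14.64  0.48 -0.14]
```

View pics/w.png

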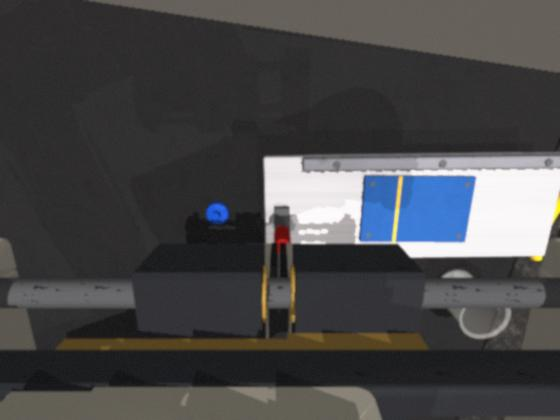

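The wrist view shows the knob at (282,237), the plate spanning (362–475, 176–241), and the fence along the top. The fence and white-top fit shift the ledge frame by about +5 mm in x and +2.5 mm in y. With that, the ledge height (60.2), the plate gap (7 mm) and the knob y all agree with the given sizes.

```bash
python3 - <<'E'
from go import *
c=W(5.2,2.5); np.savetxt("ledge.txt",np.r_[c,TH+.005])
E
python3 go.py 23 132.5 80
python3 -m creep '[[0,0,0,4.9,0.2,0,0],[0,0,0,4.9,0,0,0],[0,0,0,3,0,0,0],[0,0,0,1.8,0,0,0],[0,0,0,0,0,0,0]]'
python3 go.py -67.5 132.5 80
```

```text
t 2.75 ledge [ 24.1 134.7] z 226.4 F [-0.2  -0.07  0.06] w 0.3 j [ 29.   9. -15.  -0. -66.  69.]
tool y in ledge deg -90.37 tilt x [-0.  0. -1.]
shift cm [14.64  0.22  0.1 ]
time_s: 3.25
tcp_pos: [0.5414, 0.0846, 0.0782]
eef_rot: [15.2, 89.7, -156.7]
contact_force: [-0.2, -0.0, 0.6]
gripper_width: 0.0006
t 3.25 ledge [ 22.1 133.6] z 78.2 F [-0.17 -0.03  0.63] w 0.6 j [ 29.  17. -26.  -0. -47.  69.]
tool y in ledge deg -90.21 tilt x [-0.004 -0.002 -1.   ]
shift cm [-0.14  0.14  8.96]
```

Descended clear. Now push the knob towards the robot.

```bash
python3 -m creep '[[0,0,0,0,0,1.2,0],[0,0,0,0,0,1.2,0],[0,0,0,0,0,1,0],[0,0,0,0,0,1,0],[0,0,0,0,0,1,0],[0,0,0,0,0,1,0],[0,0,0,0,0,1,0]]'
python3 -m creep '[[0,0,0,0,0,0.6,0],[0,0,0,0,0,0.4,0],[0,0,0,0,0,0.3,0],[0,0,0,0,0,0.2,0],[0,0,0,0,0,0,0]]'
python3 go.py -67.5 132.5 80
```

```text
time_s: 3.95
tcp_pos: [0.4701, 0.0736, 0.0811]
eef_rot: [-169.5, 89.9, 18.5]
contact_force: [3.3, -0.1, 1.5]
gripper_width: 0.0009
time_s: 4.45
tcp_pos: [0.4552, 0.0714, 0.0804]
eef_rot: [16.3, 90.0, -155.7]
contact_force: [1.2, -0.5, 0.3]
gripper_width: 0.0004
t 4.45 ledge [-65.1 133. ] z 80.4 F [ 1.21 -0.47  0.3 ] w 0.4 j [ 34.   9. -37.  -0. -44.  64.]
tool y in ledge deg -90.32 tilt x [-0.001 -0.    -1.   ]
shift cm [0.04 0.05 0.24]
```

```bash
for i in 1; do python3 -m creep '[[0,0,0,0,0,0.2,0],[0,0,0,0,0,0.1,0],[0,0,0,0,0,0.1,0]]'; python3 -m creep '[[0,0,0,0,0,0.1,0],[0,0,0,0,0,0.1,0]]'; python3 -m creep '[[0,0,0,0,0,0.1,0],[0,0,0,0,0,0,0]]'; done; python3 go.py
```

```text
time_s: 4.75
tcp_pos: [0.4542, 0.0716, 0.0809]
eef_rot: [-177.8, 89.8, 10.3]
contact_force: [16.1, -5.2, -9.7]
gripper_width: 0.0007
time_s: 4.95
tcp_pos: [0.4539, 0.0718, 0.0811]
eef_rot: [-175.8, 89.6, 12.2]
contact_force: [22.8, -5.9, -16.3]
gripper_width: 0.0006
time_s: 5.15
tcp_pos: [0.4538, 0.0721, 0.0812]
eef_rot: [-173.1, 89.5, 15.0]
contact_force: [24.8, -6.8, -17.8]
gripper_width: 0.0017
t 5.15 ledge [-66.4 133.9] z 81.2 F [ 24.77  -6.84 -17.78] w 1.7 j [ 34.   9. -37.   0. -43.  64.]
tool y in ledge deg -90.2 tilt x [ 0.009  0.002 -1.   ]
```

End stop reached: the force rose sharply at TCP x −66, and −67.5 was expected. Back off, lift, and verify from above.

```bash
python3 -m creep '[[0,0,0,0,0,-1,0],[0,0,0,0,0,-1.2,0],[0,0,0,-4,0,0,0],[0,0,0,-4,0,0,0],[0,0,0,-2,4,0,0],[0,0,0,0,4.8,0,0],[0,0,0,0,4.8,0,0],[0,0,0,0,0,0,0]]'
python3 - <<'E'
from go import *
for n in("top","side"):
    p,d=r.capture(n); cv2.imwrite(f"pics/{n}1.png",p); q=np.dstack([L(pts(n,d)),pts(n,d)[...,2]*1e3]); h=cv2.cvtColor(p,cv2.COLOR_BGR2HSV)
    k=((h[...,0]<8)|(h[...,0]>172))&(h[...,1]>150)&(abs(q[...,0]+60)<60)&(abs(q[...,1]-130)<30)&(q[...,2]<130)
    if k.any(): print(n,"knob",k.sum(),q[k].mean(0),q[k].min(0),q[k].max(0))
p=cv2.imread("pics/side1.png")[180:300,190:350]; t=cv2.imread("pics/top1.png")[150:290,215:375]
cv2.imwrite("pics/c1.png",np.hstack([cv2.resize(t,(400,350)),cv2.resize(p,(400,350))]))
E
python3 go.py -52 -3.4 80
```

```text
time_s: 5.95
tcp_pos: [0.4889, -0.0652, 0.1801]
eef_rot: [3.3, 89.9, -169.0]
contact_force: [-0.4, 0.3, -0.6]
gripper_width: 0.0003
side knob 86 [-86.7585652  126.15832422  95.4138559 ] [-93.46840634 120.11529294  72.94339763] [-78.88710087 134.86141386 112.73062995]
t 6.05 ledge [-51.1  -4.1] z 180.0 F [-0.16  0.55 -0.85] w 0.4 j [ 16.   6. -26.  -0. -59.  82.]
tool y in ledge deg -90.51 tilt x [-0.002  0.    -1.   ]
shift cm [10.   -0.07  0.07]
```

View pics/c1.png

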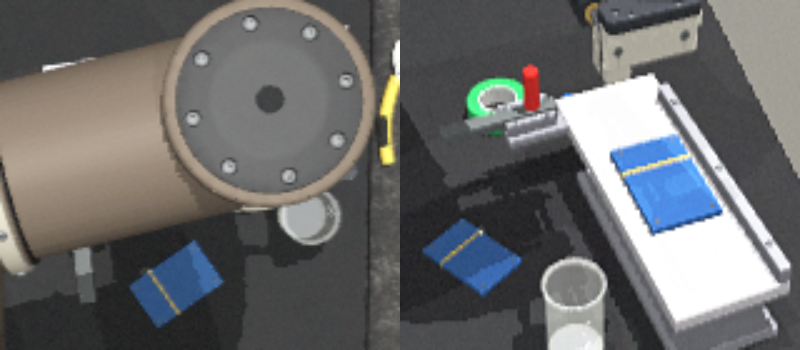

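The bolt is open: the knob measures x ≈ −86.8 against the −85 expected. Next, a wrist measurement of the plate, then nudge it sideways to the fence.

```bash
python3 wr.py
python3 -m creep '[[0,0,0,4,0,-0.1,0],[0,0,0,4,0,0,0],[0,0,0,2,0,0,0],[0,0,0,0.8,0,0,0],[0,0,0,0,0,0,0],[0,0,0,0,0,0,0]]'
python3 go.py -46 -3.4 62.5
```

```text
plate n 10608 ((1.0458831787109375, -3.4863853454589844), (108.1335678100586, 68.26421356201172), 89.56832885742188) z 66.06028809940727
[-33.3 -57.8  63.8] [ 35.5  50.7 338.1]
line n 696 [-13.6   8.1 197. ] slope [ 0.20458677 10.83785664]
knob 756 [-92.   -2.4  74. ] [ 23.6 139.8 338.1] top [ 23.6  -2.4 338.1] [ 23.6  -2.4 338.1] [ 23.6  -2.4 338.1]
white 30602 ((-20.343734741210938, 0.11431884765625), (150.14451599121094, 300.0509948730469), 0.11404429376125336) z 60.01869649754232 [ -95.6 -150.    57. ] [ 54.4 150.3  65. ]
fence 5888 [-6.67084462e-03  4.99637124e+01] [  43.4 -149.1   71.5] [ 56.9 112.2  76.8] 73.95907863611407
time_s: 6.7
tcp_pos: [0.4912, -0.0601, 0.0735]
eef_rot: [175.2, 89.9, 3.3]
contact_force: [0.6, -0.8, -0.5]
gripper_width: 0.0004
t 6.7 ledge [-48.5  -2.3] z 73.5 F [ 0.64 -0.83 -0.47] w 0.4 j [ 16.  13. -33.   0. -44.  82.]
tool y in ledge deg -90.23 tilt x [ 0.001  0.    -1.   ]
shift cm [ 1.1   0.11 -0.25]
```

```bash
python3 -m creep '[[0,0,0,0.6,0,0,0],[0,0,0,0.5,0,0,0],[0,0,0,0,0,0,0],[0,0,0,0,0,0,0]]'
python3 go.py -40 -3.4 62.5
python3 -m creep '[[0,0,0,0,0,-0.2,0],[0,0,0,0,0,-0.2,0],[0,0,0,0,0,-0.2,0],[0,0,0,0,0,0,0],[0,0,0,0,0,0,0]]'
python3 go.py -36.5 -3.4 62.5
```

```text
time_s: 7.1
tcp_pos: [0.4903, -0.061, 0.0617]
eef_rot: [163.3, 90.0, -8.7]
contact_force: [0.1, -0.4, -0.3]
gripper_width: 0.0009
t 7.1 ledge [-49.5  -3.1] z 61.7 F [ 0.07 -0.39 -0.26] w 0.9 j [ 16.  14. -34.   0. -42.  82.]
tool y in ledge deg -90.32 tilt x [ 0. -0. -1.]
shift cm [-0.08  0.03 -0.95]
time_s: 7.6
tcp_pos: [0.4963, -0.06, 0.0615]
eef_rot: [-159.2, 90.0, 28.8]
contact_force: [-0.8, -0.7, -0.5]
gripper_width: 0.0002
t 7.6 ledge [-43.4  -3. ] z 61.5 F [-0.77 -0.75 -0.48] w 0.2 j [ 16.  14. -33.  -0. -42.  82.]
tool y in ledge deg -90.31 tilt x [ 0.  0. -1.]
shift cm [-0.1   0.04 -0.69]
```

```bash
python3 -m creep '[[0,0,0,-0.1,0,-0.1,0],[0,0,0,0,0,-0.1,0],[0,0,0,0,0,-0.1,0],[0,0,0,0,0,-0.1,0],[0,0,0,0,0,0,0],[0,0,0,0,0,0,0]]'
python3 -m creep '[[0,0,0,0,0,-0.1,0],[0,0,0,0,0,0,0],[0,0,0,0,0,0,0]]'
python3 go.py; python3 wr.py | grep -E "plate|\[-|fence"
```

```text
time_s: 8.2
tcp_pos: [0.5002, -0.0595, 0.0625]
eef_rot: [64.1, 90.0, -107.9]
contact_force: [-0.9, -0.7, 1.7]
gripper_width: 0.0
time_s: 8.5
tcp_pos: [0.5012, -0.0593, 0.0626]
eef_rot: [173.3, 90.0, 1.3]
contact_force: [-0.7, 0.1, 0.2]
gripper_width: 0.0005
t 8.5 ledge [-38.4  -3. ] z 62.6 F [-0.69  0.11  0.17] w 0.5 j [ 16.  15. -33.   0. -43.  82.]
tool y in ledge deg -90.31 tilt x [ 0.  0. -1.]
plate n 31178 ((5.478069305419922, -4.360923767089844), (108.99478912353516, 70.85812377929688), 89.70679473876953) z 65.99079078141463
[-29.9 -58.9  62.5] [ 41.1  50.3 220.7]
knob 83 [-84.7  48.4  71.4] [-12.4 127.4 162.2] top [-13.4  49.6 161.1] [-13.9  48.4 160.4] [-12.4  50.5 162.2]
fence 16608 [-4.34811838e-03  4.96414290e+01] [  43.2 -121.7   71.5] [ 56.3 111.8  76.9] 73.87292677741925
```

```bash
python3 -m creep '[[0,0,0,0,0,-0.05,0],[0,0,0,0,0,-0.05,0],[0,0,0,0,0,0,0]]'
python3 -m creep '[[0,0,0,0,0,-0.05,0],[0,0,0,0,0,0,0]]'
python3 go.py
```

```text
time_s: 8.85
tcp_pos: [0.5022, -0.0592, 0.0626]
eef_rot: [94.0, 90.0, -78.0]
contact_force: [-1.4, 0.2, 0.5]
gripper_width: 0.0005
time_s: 9.05
tcp_pos: [0.5027, -0.0591, 0.0626]
eef_rot: [136.3, 90.0, -35.7]
contact_force: [-0.0, 0.2, 0.8]
gripper_width: 0.0005
t 9.05 ledge [-36.9  -3. ] z 62.6 F [-0.    0.17  0.81] w 0.5 j [ 16.  15. -32.   0. -43.  82.]
tool y in ledge deg -90.31 tilt x [ 0. -0. -1.]
```

```bash
python3 -m creep '[[0,0,0,0,0,-0.05,0],[0,0,0,0,0,0,0]]'
python3 -m creep '[[0,0,0,0,0,-0.05,0],[0,0,0,0,0,0,0]]'
python3 wr.py | grep -E "plate|\[-|fence"
```

```text
time_s: 9.25
tcp_pos: [0.5031, -0.0591, 0.0625]
eef_rot: [6.1, 90.0, -166.0]
contact_force: [-1.4, -0.5, 1.0]
gripper_width: 0.0007
time_s: 9.45
tcp_pos: [0.5032, -0.0591, 0.0625]
eef_rot: [3.0, 90.0, -169.0]
contact_force: [-2.8, 0.2, 1.8]
gripper_width: 0.0009
plate n 31247 ((7.616565704345703, -4.358501434326172), (108.87630462646484, 70.62339782714844), 89.68383026123047) z 65.99656809603322
[-27.7 -58.9  63. ] [ 43.2  50.2 220.6]
knob 59 [-83.4  48.5  71.9] [-10.7 127.7 161.7] top [-11.2  49.5 161. ] [-12.   48.5 160. ] [-10.7  50.2 161.7]
fence 16465 [-4.36898417e-03  4.96850764e+01] [  43.2 -122.4   71.5] [ 56.2 111.5  77. ] 73.86907064793577
```

The plate lies against the fence: its edge is at 43.2 and the contact force is 2.8 N. Back off, lift, turn 90° and go behind the tail.

```bash
python3 -m creep '[[0,0,0,0,0,0.5,0],[0,0,0,0,0,1,0],[0,0,0,-4,0,0,0],[0,0,0,-4,0,0,0],[0.142,0,0,0,0,0,0],[0.142,0,0,0,0,0,0],[0.142,0,0,0,0,0,0],[0.142,0,0,0,0,0,0]]'
python3 -m creep '[[0.142,0,0,0,0,0,0],[0.142,0,0,0,0,0,0],[0.142,0,0,0,0,0,0],[0.142,0,0,0,0,0,0],[0.142,0,0,0,0,0,0],[0.142,0,0,0,0,0,0],[0.146,0,0,0,0,0,0],[0,0,0,0,0,0,0]]'
python3 go.py 8 -80 70
```

```text
time_s: 10.3
tcp_pos: [0.4884, -0.061, 0.1428]
eef_rot: [-133.6, 89.9, 21.5]
contact_force: [0.0, -1.0, -0.7]
gripper_width: 0.0007
time_s: 11.1
tcp_pos: [0.4883, -0.0611, 0.1426]
eef_rot: [-68.6, 90.0, 29.5]
contact_force: [-0.6, 0.1, 0.2]
gripper_width: 0.0007
t 11.1 ledge [-51.4  -2.9] z 142.6 F [-0.59  0.08  0.23] w 0.7 j [ 16.   8. -29.  -0. -54.  -8.]
tool y in ledge deg -180.17 tilt x [ 0.  0. -1.]
shift cm [ 7.26 -5.96 -7.69]
```

```bash
python3 -m creep '[[0,0,0,0,-3,-3.9,0],[0,0,0,0,-3,-3.9,0],[0,0,0,0,0,0,0],[0,0,0,4,0,0,0],[0,0,0,3,0,0,0],[0,0,0,0,0,0,0],[0,0,0,0,0,0,0]]'
python3 go.py 8 -72 62.7; python3 wr.py | grep -E "plate|\[-"
```

```text
time_s: 11.8
tcp_pos: [0.5592, -0.1297, 0.073]
eef_rot: [116.7, 89.9, -144.9]
contact_force: [0.8, 0.1, 0.9]
gripper_width: 0.0005
t 11.8 ledge [  8.9 -81. ] z 73.0 F [0.79 0.11 0.85] w 0.5 j [  6.  20. -23.   0. -47.   2.]
tool y in ledge deg -179.87 tilt x [-0.001 -0.001 -1.   ]
shift cm [1.02 0.08 0.9 ]
plate n 302 ((-10.555375099182129, -86.77694702148438), (127.69440460205078, 59.648414611816406), 81.08381652832031) z 166.3901703350018
line n 450 [   8.  -106.7  172.1] slope [-1.17760520e-02 -1.06571023e+02]
white 16647 ((-31.26068115234375, -117.22135925292969), (152.85934448242188, 66.4178237915039), 0.18261881172657013) z 60.91646523687375 [-107.7 -150.4   57.1] [ 45.3 -84.   65. ]
fence 2992 [-5.74203959e-03  4.96000850e+01] [  44.5 -150.1   71.5] [ 57.2 -89.   77. ] 74.90257775907138
```

```bash
python3 -m creep '[[0,0,0,0.5,0,0,0],[0,0,0,0.5,0,0,0],[0,0,0,0,0,0,0],[0,0,0,0,0,0.5,0],[0,0,0,0,0,0.5,0],[0,0,0,0,0,0.5,0],[0,0,0,0,0,0.5,0],[0,0,0,0,0,0,0]]'
cat > pl.py <<'E'
from go import *
p,d=r.capture("side"); P=pts("side",d); q=np.dstack([L(P),P[...,2]*1e3]); h=cv2.cvtColor(p,cv2.COLOR_BGR2HSV); cv2.imwrite("pics/s.png",p)
b=(h[...,0]>95)&(h[...,0]<125)&(h[...,1]>110)&(abs(q[...,2]-67)<6)&(abs(q[...,0])<60)&(abs(q[...,1])<220)
y=(h[...,0]>18)&(h[...,0]<38)&(h[...,1]>70)&(abs(q[...,2]-67)<6)&(abs(q[...,0])<60)
print("plate",b.sum(),cv2.minAreaRect(q[b|y][:,:2].astype(np.float32)),q[b].min(0).round(1),q[b].max(0).round(1))
print("line",y.sum(),q[y].mean(0).round(1) if y.any() else 0)
rep()
E
python3 pl.py
```

```text
time_s: 12.65
tcp_pos: [0.5565, -0.1091, 0.0627]
eef_rot: [-70.8, 90.0, 27.5]
contact_force: [0.7, 0.5, -0.2]
gripper_width: 0.0004
plate 204 ((-4.861446380615234, -4.40289306640625), (67.26856994628906, 113.28936767578125), 17.196659088134766) [-28.4 -50.7  61.5] [42.7 58.4 70.4]
line 5 [-1.9 27.2 67.1]
t 12.7 ledge [  9.1 -60.5] z 62.7 F [0.02 0.36 0.36] w 0.4 j [  9.  20. -25.  -0. -46.  -0.]
tool y in ledge deg -179.99 tilt x [ 0.  0. -1.]
```

```bash
python3 -m creep '[[0,0,0,0,0,0.6,0],[0,0,0,0,0,0.8,0],[0,0,0,0,0,0.8,0],[0,0,0,0,0,0.8,0],[0,0,0,0,0,0.8,0],[0,0,0,0,0,0.6,0],[0,0,0,0,0,0.4,0],[0,0,0,0,0,0.2,0]]'
python3 go.py
python3 -m creep '[[0,0,0,0,0,0.5,0],[0,0,0,0,0,0.8,0],[0,0,0,0,0,0.8,0],[0,0,0,0,0,0.8,0],[0,0,0,0,0,0.8,0],[0,0,0,0,0,0.6,0],[0,0,0,0,0,0.4,0],[0,0,0,0,0,0.2,0]]'
python3 pl.py
```

```text
time_s: 13.5
tcp_pos: [0.5492, -0.0599, 0.0626]
eef_rot: [149.0, 90.0, -112.7]
contact_force: [-0.4, -0.3, 0.3]
gripper_width: 0.0003
t 13.5 ledge [  9.  -10.5] z 62.6 F [-0.42 -0.33  0.31] w 0.3 j [ 14.  19. -27.   0. -45.  -6.]
tool y in ledge deg -180.01 tilt x [-0. -0. -1.]
time_s: 14.3
tcp_pos: [0.5422, -0.0114, 0.0626]
eef_rot: [-60.3, 90.0, 38.0]
contact_force: [0.5, 0.0, 0.3]
gripper_width: 0.0007
plate 200 ((4.37469482421875, 97.04953002929688), (68.96509552001953, 99.70004272460938), 2.067115068435669) [-28.7  46.4  62.1] [ 40.5 147.   71.3]
line 13 [-12.9 124.8  67.4]
t 14.35 ledge [ 9.1 38.5] z 62.6 F [ 0.48  0.1  -0.54] w 0.6 j [ 20.  18. -28.  -0. -44. -11.]
tool y in ledge deg -180.02 tilt x [ 0.  0. -1.]
```

```bash
python3 -m creep '[[0,0,0,0,0,0.5,0],[0,0,0,0,0,0.6,0],[0,0,0,0,0,0.5,0],[0,0,0,0,0,0.3,0],[0,0,0,0,0,0.2,0],[0,0,0,0,0,0,0],[0,0,0,0,0,0,0]]'
python3 go.py
python3 -m creep '[[0,0,0,0,0,-1.5,0],[0,0,0,-4,0,-1,0],[0,0,0,-4.5,0,0,0],[0,0,0,-2,0,-4,0],[0,0,0,0,0,-4.8,0],[0,0,0,0,0,-4.8,0],[0,0,0,0,0,-4.8,0],[0,0,0,0,0,0,0]]'
python3 pl.py
python3 - <<'E'
import cv2
p=cv2.imread("pics/s.png")[180:300,190:350]; cv2.imwrite("pics/c2.png",cv2.resize(p,(800,600)))
E
```

```text
time_s: 15.05
tcp_pos: [0.5392, 0.009, 0.0625]
eef_rot: [3.0, 90.0, 101.2]
contact_force: [-0.1, 0.1, -0.3]
gripper_width: 0.0006
t 15.05 ledge [ 9.1 59.1] z 62.5 F [-0.15  0.13 -0.31] w 0.6 j [ 22.  17. -28.  -0. -44. -14.]
tool y in ledge deg -180.03 tilt x [-0.  0. -1.]
time_s: 15.85
tcp_pos: [0.5689, -0.2036, 0.1671]
eef_rot: [131.0, 89.9, -131.1]
contact_force: [-0.1, 0.6, -1.5]
gripper_width: 0.0005
plate 411 ((-9.401704788208008, 125.56141662597656), (115.18055725097656, 56.14159393310547), 79.00585174560547) [-29.1  68.3  61.4] [ 28.9 183.7  71.7]
line 12 [ -8.5 144.5  67.9]
t 15.9 ledge [   7.8 -153.4] z 166.9 F [0.25 0.58 0.06] w 0.3 j [ -1.  16. -13.   0. -60.   9.]
tool y in ledge deg -180.31 tilt x [-0.001 -0.    -1.   ]
```

View pics/c2.png

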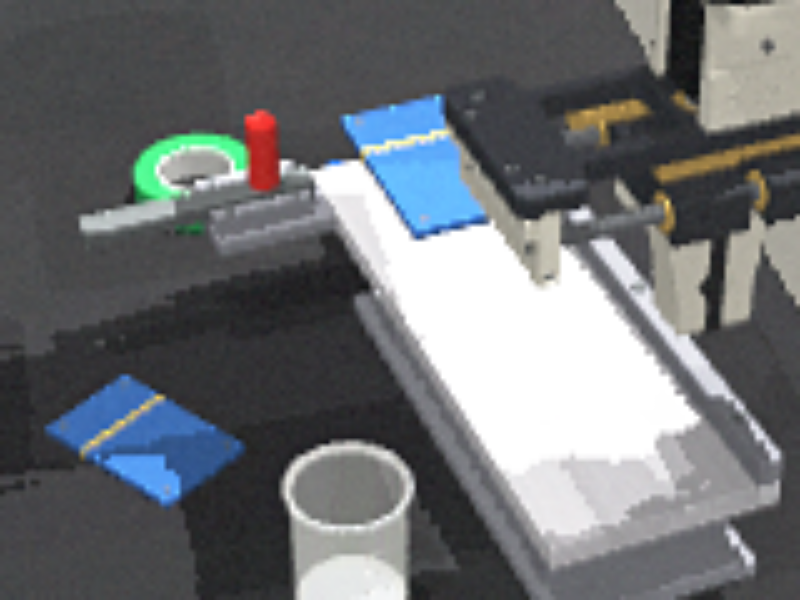

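The plate is straight along the fence, with the line about 5 mm short of the end. The side camera is too coarse to finish on, so I'll look with the wrist camera from the near side.

```bash
python3 -m creep '[[-0.143,0,0,0,0,0,0],[-0.143,0,0,0,0,0,0],[-0.143,0,0,0,0,0,0],[-0.143,0,0,0,0,0,0],[-0.143,0,0,0,0,0,0],[-0.143,0,0,0,0,0,0],[-0.143,0,0,0,0,0,0],[-0.143,0,0,0,0,0,0]]'
python3 -m creep '[[-0.143,0,0,0,0,0,0],[-0.143,0,0,0,0,0,0],[-0.141,0,0,0,0,0,0],[0,0,0,0,-4.6,1.2,0],[0,0,0,-1,-4.6,1.2,0],[0,0,0,0,-4.6,1.2,0],[0,0,0,0,-4.6,1.2,0],[0,0,0,0,-4.6,1.2,0]]'
python3 -m creep '[[0,0,0,0,-3,0,0],[0,0,0,0,0,0,0],[0,0,0,0,0,0,0]]'
cat > fin.py <<'E'
from go import *
rep(); p,d=r.capture("wrist"); cv2.imwrite("pics/wf.png",p); P=pts("wrist",d); q=np.dstack([L(P),P[...,2]*1e3]); h=cv2.cvtColor(p,cv2.COLOR_BGR2HSV)
z=abs(q[...,2]-66)<3.5; box=z&(q[...,0]>-40)&(q[...,0]<50)&(q[...,1]>40)&(q[...,1]<215)
b=box&(h[...,0]>95)&(h[...,0]<125)&(h[...,1]>120); y=box&(h[...,0]>15)&(h[...,0]<38)&(h[...,1]>90)
pp=b|y; print("plate",pp.sum(),cv2.minAreaRect(q[pp][:,:2].astype(np.float32)),q[pp].min(0).round(1),q[pp].max(0).round(1))
X=q[y]; print("line",len(X),X.mean(0).round(1) if len(X) else 0, np.polyfit(X[:,0],X[:,1],1) if len(X)>5 else 0)
w=(h[...,1]<60)&(h[...,2]>130)&(abs(q[...,2]-60.5)<2.5)&(abs(q[...,0])<60)&(q[...,1]>80)
for a,c in((-50,-45),(-45,-40),(-40,-35),(-35,-30),(45,55)):
    k=w&(q[...,0]>a)&(q[...,0]<c)
    if k.sum()>10: print("end edge x",a,c,k.sum(),np.percentile(q[k][:,1],[98,100]).round(1),"z",np.median(q[k][:,2]).round(1))
E
python3 fin.py
```

```text
time_s: 16.7
tcp_pos: [0.569, -0.1974, 0.1676]
eef_rot: [-60.9, 90.0, 103.3]
contact_force: [-0.6, 0.3, -0.1]
gripper_width: 0.0004
time_s: 17.5
tcp_pos: [0.4755, 0.0227, 0.1778]
eef_rot: [-149.3, 90.0, 39.0]
contact_force: [0.4, 0.1, 0.3]
gripper_width: 0.0008
time_s: 17.8
tcp_pos: [0.4721, 0.0516, 0.1778]
eef_rot: [-147.4, 90.0, 41.0]
contact_force: [-0.4, -0.6, -0.6]
gripper_width: 0.0002
t 17.8 ledge [-51.2 111. ] z 177.8 F [-0.45 -0.64 -0.57] w 0.2 j [ 30.   4. -28.  -0. -58.  68.]
tool y in ledge deg -89.87 tilt x [ 0.  0. -1.]
plate 11531 ((8.015968322753906, 125.82005310058594), (70.03441619873047, 108.9990005493164), 0.052755557000637054) [-27.   71.3  63.2] [ 43.1 180.3  68.5]
line 344 [  8.8 145.4  66. ] [-1.17951050e-03  1.45459887e+02]
end edge x -50 -45 449 [146.3 148.1] z 59.8
end edge x -45 -40 423 [147.  148.1] z 59.8
end edge x -40 -35 456 [146.5 147.7] z 59.9
end edge x -35 -30 473 [146.6 147.7] z 59.8
end edge x 45 55 613 [147.5 148. ] z 59.8
```

View pics/wf.png

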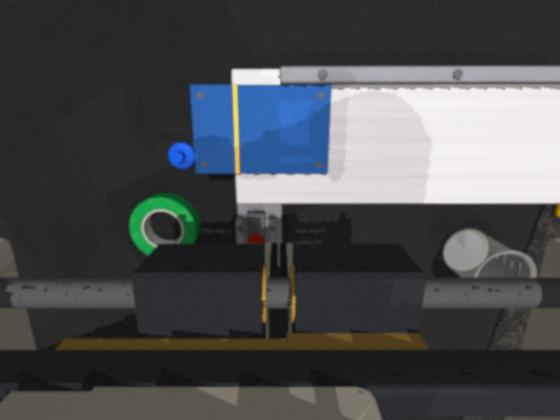

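The wrist view shows the yellow line at column 237, with the ledge end at about 233 (level with it, before parallax). In the same view the line is at y = 145.4, the end edge at about 148.4, and the plate edge at x = 43.1. About 3 mm remains and the yaw is ~0, so I'll go back behind the tail for the last push.

```bash
python3 -m creep '[[0,0,0,0,4,0,0],[0,0,0,0,3.4,0,0],[0.143,0,0,0,0,0,0],[0.143,0,0,0,0,0,0],[0.143,0,0,0,0,0,0],[0.143,0,0,0,0,0,0],[0.143,0,0,0,0,0,0],[0.143,0,0,0,0,0,0]]'
python3 -m creep '[[0.143,0,0,0,0,0,0],[0.143,0,0,0,0,0,0],[0.143,0,0,0,0,0,0],[0.143,0,0,0,0,0,0],[0.141,0,0,0,0,0,0],[0,0,0,0,-3,0,0],[0,0,0,0,-3,0,0],[0,0,0,0,0,0,0]]'
python3 go.py 9 48 75
```

```text
time_s: 18.65
tcp_pos: [0.483, -0.0238, 0.1773]
eef_rot: [57.7, 90.0, -163.7]
contact_force: [-0.3, -0.6, -0.2]
gripper_width: 0.0006
time_s: 19.45
tcp_pos: [0.5453, -0.0148, 0.1769]
eef_rot: [175.2, 90.0, -86.7]
contact_force: [-1.5, 0.1, -0.1]
gripper_width: 0.0004
t 19.45 ledge [11.6 34.7] z 176.9 F [-1.47  0.1  -0.09] w 0.4 j [ 19.  11. -20.   0. -60. -11.]
tool y in ledge deg -180.12 tilt x [ 0.    -0.001 -1.   ]
shift cm [10.19  0.26  1.33]
```

```bash
python3 -m creep '[[0,0,0,4.9,0.2,0,0],[0,0,0,4,0,0.5,0],[0,0,0,2,0,0.5,0],[0,0,0,0.5,0,0.3,0],[0,0,0,0,0,0,0],[0,0,0,0,0,0,0]]'
python3 go.py 9 62 62.6
```

```text
time_s: 20.05
tcp_pos: [0.5395, -0.0015, 0.0648]
eef_rot: [-88.5, 89.9, 9.7]
contact_force: [0.3, -0.4, -0.4]
gripper_width: 0.0004
t 20.05 ledge [ 7.8 48.7] z 64.8 F [ 0.27 -0.38 -0.36] w 0.4 j [ 21.  17. -28.   0. -44. -12.]
tool y in ledge deg -180.04 tilt x [ 0.002  0.    -1.   ]
shift cm [ 0.22 -0.12  1.33]
```

```bash
python3 -m creep '[[0,0,0,0.2,0,0.4,0],[0,0,0,0,0,0.4,0],[0,0,0,0,0,0.2,0],[0,0,0,0,0,0.1,0],[0,0,0,0,0,0.1,0],[0,0,0,0,0,0.1,0],[0,0,0,0,0,0,0],[0,0,0,0,0,0,0]]'
python3 go.py 9 62.1 62.6
```

```text
time_s: 20.85
tcp_pos: [0.5371, 0.0115, 0.0618]
eef_rot: [-100.9, 90.0, -2.6]
contact_force: [1.3, -3.5, 4.2]
gripper_width: 0.0009
t 20.85 ledge [ 7.3 61.9] z 61.8 F [ 1.26 -3.46  4.21] w 0.9 j [ 22.  17. -29.   0. -44. -14.]
tool y in ledge deg -180.03 tilt x [ 0.001 -0.    -1.   ]
shift cm [-0.08 -0.17  0.02]
```

```bash
python3 -m creep '[[0,0,0,-0.1,0,-0.5,0],[0,0,0,0,0,-2,0],[0,0,0,-4.5,0,0,0],[0,0,0,-4.5,0,0,0],[0,0,0,-2,4,0,0],[0,0,0,0,2,0,0],[-0.143,0,0,0,0,0,0],[-0.143,0,0,0,0,0,0]]'
python3 -m creep '[[-0.143,0,0,0,0,0,0],[-0.143,0,0,0,0,0,0],[-0.143,0,0,0,0,0,0],[-0.143,0,0,0,0,0,0],[-0.143,0,0,0,0,0,0],[-0.143,0,0,0,0,0,0],[-0.143,0,0,0,0,0,0],[-0.143,0,0,0,0,0,0]]'
python3 -m creep '[[-0.143,0,0,0,0,0,0],[0,0,0,0,-4.6,0,0],[0,0,0,0,-4.6,0,0],[0,0,0,0,-2,0,0],[0,0,0,0,0,0,0],[0,0,0,0,0,0,0]]'
python3 fin.py
```

```text
time_s: 21.65
tcp_pos: [0.4802, -0.0218, 0.1728]
eef_rot: [-49.0, 89.9, 66.0]
contact_force: [-0.2, -0.4, 0.4]
gripper_width: 0.0004
time_s: 22.45
tcp_pos: [0.4805, -0.0218, 0.172]
eef_rot: [-24.7, 89.9, 155.8]
contact_force: [0.4, 0.8, -0.1]
gripper_width: 0.0008
time_s: 23.05
tcp_pos: [0.4642, 0.0892, 0.1722]
eef_rot: [-8.7, 89.9, 179.7]
contact_force: [-0.9, -0.2, -0.4]
gripper_width: 0.0005
t 23.05 ledge [-53.6 149.3] z 172.2 F [-0.89 -0.19 -0.36] w 0.5 j [ 35.   4. -29.  -0. -58.  64.]
tool y in ledge deg -89.84 tilt x [-0.001  0.    -1.   ]
plate 12094 ((8.186546325683594, 128.2358856201172), (69.6502685546875, 109.1784896850586), 0.14265422523021698) [-26.7  73.7  63.1] [ 43.1 182.7  68.8]
line 348 [  8.6 148.   66.2] [-1.00223140e-02  1.48054224e+02]
end edge x -50 -45 483 [146.8 148.5] z 60.1
end edge x -45 -40 473 [146.8 148.5] z 60.0
end edge x -40 -35 452 [147.6 148.5] z 60.0
end edge x -35 -30 471 [146.8 148.5] z 60.1
end edge x 45 55 686 [148.  148.8] z 60.0
```

View pics/wf.png

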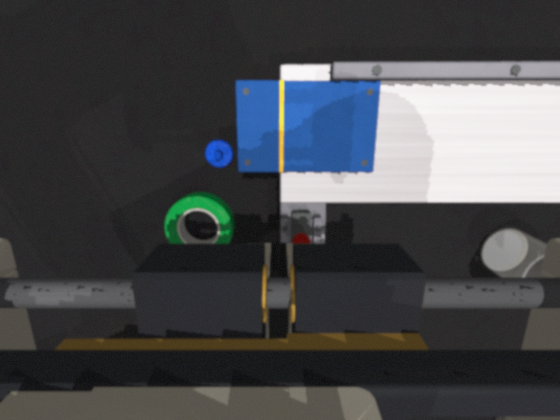

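Run:
```python
from go import *
p,d=r.capture("side"); a=cv2.imread("pics/side0.png"); cv2.imwrite("pics/c3.png",np.hstack([cv2.resize(a[180:350,180:380],(400,340)),cv2.resize(p[180:350,180:380],(400,340))]))
q=np.dstack([L(pts("side",d)),pts("side",d)[...,2]*1e3]); h=cv2.cvtColor(p,cv2.COLOR_BGR2HSV)
k=((h[...,0]<8)|(h[...,0]>172))&(h[...,1]>150)&(abs(q[...,0]+60)<60)&(abs(q[...,1]-130)<30)&(q[...,2]<130)
print("knob",k.sum(),q[k].mean(0) if k.any() else 0)
```

```text
knob 86 [-86.90318633 125.55608573  95.30127225]
```

View pics/c3.png

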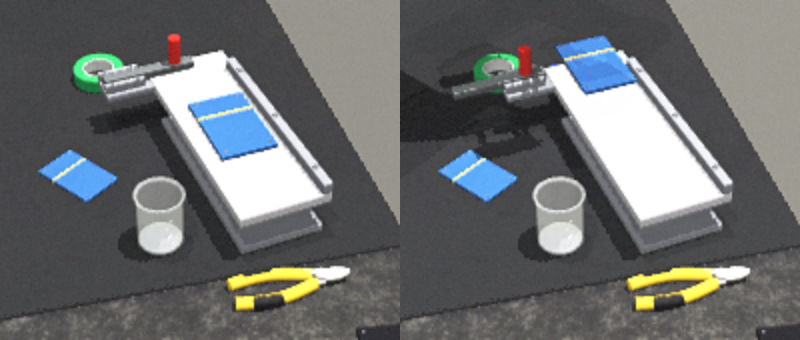

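The wrist view, taken almost straight above, shows the line at column 281 directly over the ledge's end edge at column 281. The before/after pair shows that the beaker, tape, cutters and small plate have not moved, and the bolt is still open. Handing in.

```bash
python3 -c "
from plant import r
print(r.close_job())"
```

```text
the job is handed in; nothing more can be done
None
```

The job is done and handed in at about 23 s of the 51 s allowed. I pushed the bolt open to its end stop with closed fingertips. Then I nudged the plate sideways against the rear fence and pushed it along from its trailing edge.

**Last checks:**
- **Bolt:** the knob measured ledge x ≈ −87 mm against −85 mm for fully open, and had not moved since it was opened.
- **Plate line:** it measured y ≈ 148.0 mm, with the ledge's end edge at about 148.7 mm in the same view. That is within about 1 mm, and the 3 mm wide line covers the edge. The edge should read 150 mm, so that view is about 1.5 mm off for both.
- **Plate position:** the plate's side is at the fence (43.1 mm against 43 mm), its yaw is about 0.1°, and it lies flat.
- **Other things:** the beaker, tape roll and cutters look unmoved between the first and last side pictures. The syringe filter shows in the last wrist picture and was not approached, but I did not measure it again.

**Forces:** the push against the bolt's end stop reached about 31 N. At the end of the last plate push the force sensor showed about 3.5 N along the push and 4 N upward. The upward part may have been the fingertips lightly touching the ledge.

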